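# Return a washed adapter to its hole in the graded holder

### The job

One washed handpiece adapter is standing on the green drip mat. Put it into the hole of the blue graded holder that matches its shank diameter (the smallest hole it will go into), finding the hole gently by feel, and press it down until its black collar sits flush on the blue top, without ever pushing harder than about 20 N; then let go. Leave the two adapters on the white tray, the bottle and the beaker alone.

Things in the scene. Friction and masses are not known exactly. Their poses are not given: they have to be found in the camera images.
- adapter14_center (a point): centre (36 mm above the foot) of the adapter with the 14 mm shank: upright metal part 72 mm tall, 60 to 130 g, z up. From the foot: steel shank 14 mm in diameter, 28 mm long; black collar 33 mm in diameter, 4 mm thick; aluminium grip 26 mm in diameter, 40 mm long, best held from above 20 mm above the centre. Only the shanks of the three differ; any one of them starts on the mat.
- adapter18_center (a point): centre (36 mm above the foot) of the adapter with the 18 mm shank: upright metal part 72 mm tall, 60 to 130 g, z up. From the foot: steel shank 18 mm in diameter, 28 mm long; black collar 33 mm in diameter, 4 mm thick; aluminium grip 26 mm in diameter, 40 mm long, best held from above 20 mm above the centre. Only the shanks of the three differ; any one of them starts on the mat.
- adapter22_center (a point): centre (36 mm above the foot) of the adapter with the 22 mm shank: upright metal part 72 mm tall, 60 to 130 g, z up. From the foot: steel shank 22 mm in diameter, 28 mm long; black collar 33 mm in diameter, 4 mm thick; aluminium grip 26 mm in diameter, 40 mm long, best held from above 20 mm above the centre. Only the shanks of the three differ; any one of them starts on the mat.
- hole14 (a point): nominal centre of the mouth of the 14 mm hole (bored 1.5 mm wider, edge barely broken), 45 mm above the counter; z up, y along the row to bigger holes. True hole up to 5 mm off in x and y (play of the insert). 21 mm down is a rubber plug that slides down up to 9 mm under about 6 N and stays: the adapter stops 7 mm short until pressed.
- hole18 (a point): nominal centre of the mouth of the 18 mm hole (bored 1.5 mm wider, edge barely broken), 45 mm above the counter; z up, y along the row to bigger holes. True hole up to 5 mm off in x and y (play of the insert). 21 mm down is a rubber plug that slides down up to 9 mm under about 6 N and stays: the adapter stops 7 mm short until pressed.
- hole22 (a point): nominal centre of the mouth of the 22 mm hole (bored 1.5 mm wider, edge barely broken), 45 mm above the counter; z up, y along the row to bigger holes. True hole up to 5 mm off in x and y (play of the insert). 21 mm down is a rubber plug that slides down up to 9 mm under about 6 N and stays: the adapter stops 7 mm short until pressed.
- hole26 (a point): nominal centre of the mouth of the 26 mm hole (bored 1.5 mm wider, edge barely broken), 45 mm above the counter; z up, y along the row to bigger holes. True hole up to 5 mm off in x and y (play of the insert). 21 mm down is a rubber plug that slides down up to 9 mm under about 6 N and stays: the adapter stops 7 mm short until pressed.
- holder: graded holder, fixed: steel frame 84 x 200 mm, 18 mm high; blue insert 62 x 178 mm, top 45 mm above the counter, holes 14, 18, 22, 26 mm at y = -63, -23, 19, 63 mm. The insert has up to 5 mm play in the frame in x and y, stuck at an unknown place (does not shift under gentle force), so holes must be felt for. Origin: centre of the underside.
- mat: green drip mat, fixed, 120 x 120 x 4 mm; origin at the centre of its underside, on the counter. The adapter to be put away stands on it, within 36 mm of its centre.
- tray: white flat tray, fixed, 100 x 190 x 4 mm; origin at the centre of its underside. Two other adapters stand on it and stay there.
- bottle: amber bottle, loose, 60 mm in diameter, 130 mm tall; origin at the centre of its underside. Leave alone.
- beaker: steel beaker, loose, 70 mm in diameter, 85 mm tall; origin at the centre of its underside. Leave alone.
There are look-alikes about, which are no part of the job. What is shaped like the part that bears adapter22_center but yellow is not meant.

How it is judged:
By the outcome, as a careful person would: the job done as asked, in the order asked, and still so for the second after the job is handed in, with the robot touching nothing.
It also fails if it takes over 72 s, if anything falls off the work surface, if the arm or the gripper's body presses on something with over 40 N, if the wrist force passes 120 N, or if a joint passes its speed limit or range.

### The arm

A 6-joint arm with a two-finger parallel gripper is mounted at the origin on the work surface. World frame = base frame: x ahead of the robot, y to its left, z up, the work surface at z = 0. Lengths are in m, angles in rad, forces in N, time in s.
With the tool pointing down it reaches from about 0.4 to 0.825 m from the base axis. Payload 7 kg.
Tool frame: the origin (TCP) lies midway between the tips of the shut fingers; the grasp point (between the pads) lies 19 mm behind it (ctrl.pinch_z is the y of the grasp point in the tool frame, in m); y points along the fingers, z is the direction in which the jaws open and shut, and the axes are right-handed (so a half turn about y gives the same grasp; the last joint's range is limited). The gripper opens to 88 mm and grips with 3 to 60 N. Pads are 19 mm wide; open, the fingers measure 130 mm over their backs; the gripper's body (78 mm by 193 mm) begins 47 mm behind the grasp point.
Start: joints at [1.568, 0.359, 0.012, 0, -1.224, -0.288], TCP at [0.194, 0.647, 0.227] pointing down, gripper open.
Joint ranges: [-3.07, 3.07], [-1.43, 2.12], [-1.02, 1.25], [-3.03, 1.67], [-3.05, -0], [-3.03, 3.03]. Speed limits (rad/s): [2.39, 2.39, 3.01, 3.14, 3.14, 3.14].

### API

Orientations are given as [roll, pitch, yaw] about the fixed x, y, z axes, in that order (R = Rz(yaw) Ry(pitch) Rx(roll)).
In Python, from rig import telemetry, viewer, ctrl gives the robot as it stands.
- The arm moves only by the shell command python3 -m jog 'ROWS' [FORCE]. ROWS is JSON, one flat list of numbers, 5 for each row, row after row: the closure, from -1 (fully open) to 1 (shut), so that 0 is half open, then the shift along the tool's x, y, z in mm, then the turn about the tool's y in degrees. A call has 1 to 12 rows; each row shifts and turns the pose as measured when the row begins, along the tool's axes as they then stand; what a row does not reach is not made up. A row lasts 1/10 s, in which the tool goes at most 50 mm and 8.59 degrees, less where a joint would pass 70% of its speed; a pose out of reach is approached as far as the arm can. A call with a gripper value outside its range is refused whole. The fingers move at their own pace and stop on an object; FORCE is the grip in N (left out, the last holds). Time passes only in rows, so rows that do not move let the fingers close. It gives the time, the measured TCP pose, the force and the opening at its end, in the units of the state.
- telemetry.sense(): the state, without advancing time (a new reading comes with each control period).
- viewer.snapshot(name): name is "scene" or "top"; returns (picture, depth): 400x640x3 uint8, red, green, blue; 400x640 float32, m along the optical axis (not along the pixel's ray), 0 where there is no reading.
- viewer.camera_info(name): a dict with "camera_matrix" (3x3 intrinsics, pixels), "distortion" ([k1, k2, p1, p2, k3] as OpenCV has them; the pictures are not rectified), "rvec" (rotation vector, rad) and "tvec" (3), from world to camera coordinates, as OpenCV has them. Camera axes: x right, y down, z forward; pixel columns grow to the right and rows downward; lengths in m; the calibration is good to about 2 mm. A picture is of the moment at which its call begins. camera_info takes no time and is no camera call.
- ctrl.finish_job(): hands the job in, once; it reports no verdict.
Trained networks look in the newest picture that a camera, given by its name, has taken for a name from the list of things; names that differ only in an ending like _2 or _b are one class to them, and where a whole thing is asked for, a point or a joint stands for the part that bears it (a point fixed in the world has none). Each returns a list of dicts, best first, with "p" (0 to 1); they miss things now and then, are a little off and sometimes report something else, mostly with a low value. They report only what shows in the picture. A call takes as long as a camera call. They do not tell look-alikes from the thing itself.
- viewer.look_for(camera, label): "position" ([column, row] in pixels, amid what is visible of it).
The state is a dict: "clock": time; "joint_pos": joint angles; "dq": joint speeds; "effort": joint torques, N m; "position": TCP position; "ee_rot": TCP orientation; "force": force on the tool from outside, world axes, zero at the start; "torque": the same for the moment, N m; "finger_gap": finger opening in m.
Only numpy, scipy, OpenCV 4.12 (cv2) and the standard library are available. Lean on these libraries where they do the work, as an engineer would, in place of code of your own. Each camera call takes 0.05 s, during which the arm holds its last target. There are 200 camera calls.

## Working session

There is one attempt and no reset: what is moved stays moved. The work goes in short steps, Python scripts to look and compute and a shell command to move; the robot and the scene stay as the last step left them, time stands still between calls to the robot, and variables do not carry over. Pictures are saved under pics/ and viewed, about 8 in all and at most 12, crops included, and the job is handed in when it is done.

```bash
mkdir -p pics; ls; python3 - <<'E'
from rig import telemetry, viewer, ctrl
import cv2
s=telemetry.sense(); print(s); print(ctrl.pinch_z)
for n in("scene","top"):
    im,d=viewer.snapshot(n); cv2.imwrite(f"pics/{n}0.png",im[:,:,::-1]); print(n,viewer.camera_info(n))
    for l in ["adapter14_center","adapter18_center","adapter22_center","holder","mat","hole14","hole18","hole22","hole26"]:
        print(l,[(r["p"],r["position"]) for r in viewer.look_for(n,l)])
E
```

```text
pics
{'clock': 0.0, 'joint_pos': array([ 1.56808677e+00,  3.59360161e-01,  1.10505535e-02, -3.57386660e-04,
       -1.22410194e+00, -2.88106880e-01]), 'dq': array([-8.56012211e-04, -7.66101451e-04, -1.44438379e-05,  1.00117530e-04,
       -6.42044723e-05,  1.29748795e-03]), 'effort': array([ 1.81636486e-03, -5.82715094e+01,  2.93042368e+01,  6.99685916e+00,
        6.86911939e-03, -1.71038846e-04]), 'position': array([0.19342447, 0.64617344, 0.22563506]), 'ee_rot': array([-1.56915221e+00,  1.36870291e-04,  2.85065463e+00]), 'force': array([-0.47993938,  0.6629943 ,  0.72680584]), 'torque': array([-0.00523632, -0.06647512,  0.02202538]), 'finger_gap': 0.08764307997455453}
-0.0188
scene {'camera_matrix': array([[406.04056667,   0.        , 326.56875477],
       [  0.        , 406.04056667, 196.61034231],
       [  0.        ,   0.        ,   1.        ]]), 'distortion': array([0.0223575, 0.       , 0.       , 0.       , 0.       ]), 'rvec': array([ 1.32712794,  2.40943277, -0.77411316]), 'tvec': array([ 0.29472424, -0.32756564,  1.22744197])}
adapter14_center [(0.73, [428.4, 235.1])]
a
[... 378 characters left out ...]
956078,   0.        , 309.75973673],
       [  0.        , 452.77956078, 191.53872629],
       [  0.        ,   0.        ,   1.        ]]), 'distortion': array([-0.10760792,  0.        ,  0.        ,  0.        ,  0.        ]), 'rvec': array([ 2.16000189, -2.17817503,  0.09802881]), 'tvec': array([0.00669337, 0.55008451, 1.23872167])}
adapter14_center [(0.49, [227.9, 212.9])]
adapter18_center [(0.43, [189.5, 208.9])]
adapter22_center [(0.62, [333.7, 207.4])]
holder [(0.58, [210.4, 130.5]), (0.57, [313.3, 169.3])]
mat [(0.69, [398.1, 199.8]), (0.17, [314.2, 171.7])]
hole14 [(0.89, [312.6, 169.6])]
hole18 [(0.89, [312.6, 169.6])]
hole22 [(0.89, [312.6, 169.6])]
hole26 [(0.89, [312.6, 169.6])]
```

View pics/scene0.png

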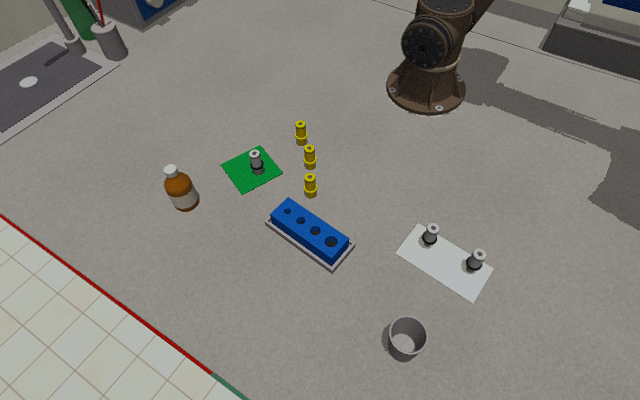

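View pics/top0.png

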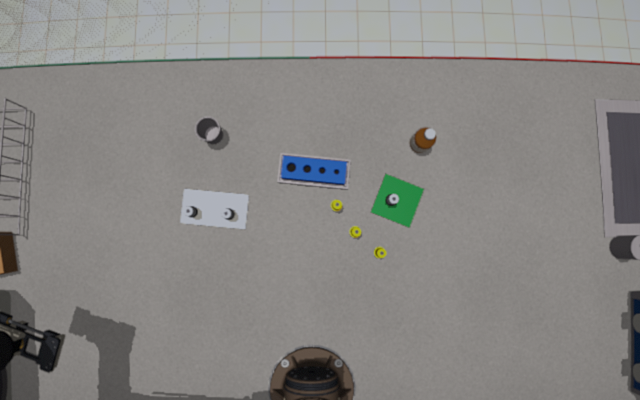

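Candidates: mat adapter at scene (257,162)/top (394,200), which is grey metal on green and the one I want. The yellow look-alikes are at scene (301,132), (310,157) and (310,184). The tray adapters at (430,234) and (476,260) stay put. Next I'll measure, and take a close crop to confirm the shank.

```bash
cat > h.py <<'E'
import numpy as np, cv2
from rig import telemetry, viewer, ctrl
def cam(n):
    c=viewer.camera_info(n); return c["camera_matrix"],c["distortion"],cv2.Rodrigues(c["rvec"])[0],c["tvec"]
def cloud(n,d):
    K,D,R,t=cam(n); h,w=d.shape
    uv=np.stack(np.meshgrid(np.arange(w),np.arange(h)),-1).reshape(-1,1,2).astype(np.float32)
    r=cv2.undistortPoints(uv,K,D).reshape(h,w,2)
    P=np.dstack([r,np.ones((h,w))])*d[...,None]
    W=(P-t)@R; W[d==0]=np.nan; return W
def atz(n,uv,z):
    K,D,R,t=cam(n)
    r=cv2.undistortPoints(np.array([[uv]],np.float32),K,D).ravel()
    d=R.T@np.array([r[0],r[1],1]); o=-R.T@t; return o+d*(z-o[2])/d[2]
def proj(n,p):
    c=viewer.camera_info(n); return cv2.projectPoints(np.array(p,float).reshape(-1,1,3),c["rvec"],c["tvec"],c["camera_matrix"],c["distortion"])[0].reshape(-1,2)
E
python3 - <<'E'
from h import *
tiles=[]
for n in("scene","top"):
    im,d=viewer.snapshot(n); W=cloud(n,d); i=im.astype(int)
    b=(i[...,2]>i[...,0]+50)&(i[...,2]>i[...,1]+40)&(abs(W[...,2]-.045)<.012)
    b&=(W[...,0]>.3)&(abs(W[...,1])<.3)
    q=W[b]; print(n,"blue",b.sum(),np.nanmedian(q,0))
    tt=b&(abs(W[...,2]-.045)<.006)
    # rectify by plane z=.045 to metric
    uv=np.argwhere(tt)[:,::-1]; P=np.array([atz(n,u,.045)[:2] for u in uv.astype(float)])
    print("rect m",cv2.minAreaRect((P*1000).astype(np.float32)))
    g=(i[...,1]>i[...,0]+50)&(i[...,1]>i[...,2]+40)&(abs(W[...,2])<.02)&(W[...,0]>.3)
    G=W[g]; print("green",cv2.minAreaRect((G[:,:2]*1000).astype(np.float32)))
    c=np.nanmedian(G,0)
    a=(np.hypot(W[...,0]-c[0],W[...,1]-c[1])<.07)&(W[...,2]>.03)
    print("adapter pts",a.sum(),np.nanmedian(W[a],0),np.nanmax(W[a],0),np.nanmin(W[a],0))
    tp=a&(W[...,2]>.070); print("topface",tp.sum(),W[tp].mean(0), np.argwhere(tp).mean(0)[::-1])
    for x in ([257,160],[430,234],[476,260]) if n=="scene" else ([394,200],):
        tiles.append(cv2.resize(im[x[1]-22:x[1]+22,x[0]-22:x[0]+22,::-1],(390,390),interpolation=cv2.INTER_CUBIC))
cv2.imwrite("pics/crop1.png",np.vstack([np.hstack(tiles[:2]),np.hstack(tiles[2:])])[:,:,:][:780] if 0 else cv2.resize(np.vstack([np.hstack(tiles[:2]),np.hstack(tiles[2:])]),(600,600)))
E
```

```text
scene blue 1871 [ 0.61098617 -0.00719065  0.04473101]
rect m ((610.560546875, -8.107666015625), (179.2235565185547, 63.89936828613281), 83.82763671875)
green ((524.80029296875, -246.398193359375), (122.67518615722656, 118.7029037475586), 67.44869232177734)
adapter pts 217 [ 0.53001412 -0.21672404  0.05997864] [ 0.54062533 -0.2067865   0.07933362] [ 0.50807962 -0.23731844  0.03057146]
topface 84 [ 0.52604197 -0.22187088  0.07540184] [253.8452381  153.79761905]
top blue 1273 [ 0.60860533 -0.01294841  0.04505021]
rect m ((610.1670532226562, -8.127151489257812), (177.82606506347656, 63.01450729370117), 83.81977081298828)
green ((526.2748413085938, -246.3583526611328), (117.32608795166016, 118.19972229003906), 67.59198760986328)
adapter pts 127 [ 0.52331673 -0.21951453  0.07367615] [ 0.54056951 -0.2062533   0.08127476] [ 0.5094736  -0.235882    0.03110339]
topface 76 [ 0.5252742  -0.22310574  0.07585471] [393.48684211 198.25      ]
```

View pics/crop1.png

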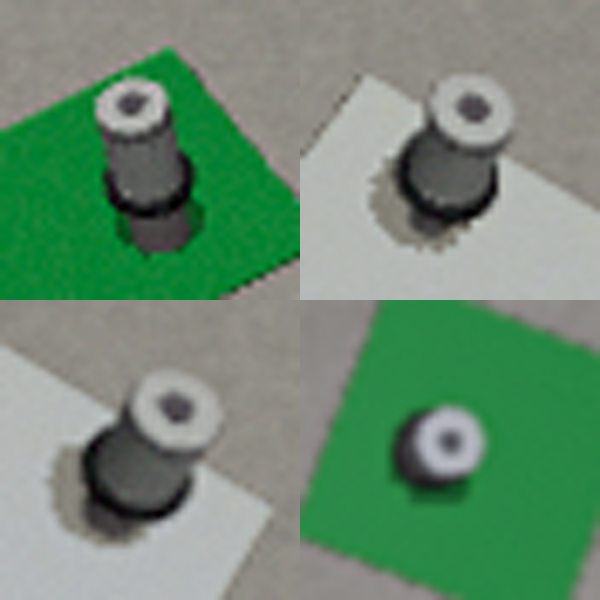

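The crop shows the mat adapter is grey, not yellow, with its axis at scene (257,160). Its shank looks wide, around 21 mm against the 33 mm collar, but I'll measure that properly along with the hole centres.

```bash
python3 - <<'E'
from h import *
from scipy.optimize import minimize
ims={n:np.mean([viewer.snapshot(n)[0].astype(float) for _ in range(4)],0) for n in("scene","top")}
np.savez("ims.npz",**ims)
# holes: dark blobs in blue top, rectified at z=.045
c=np.array([.6103,-.0081]);yx=np.array([np.cos(np.radians(83.82)),np.sin(np.radians(83.82))]);xx=np.array([yx[1],-yx[0]])
for n in ims:
    g=np.stack(np.meshgrid(np.arange(-45,45.),np.arange(-105,105.)),-1)/1000
    P=c+g[...,:1]*xx+g[...,1:]*yx
    uv=proj(n,np.dstack([P,np.full(P.shape[:2],.045)])).reshape(210,90,2).astype(np.float32)
    r=cv2.remap(ims[n].astype(np.float32),uv[...,0],uv[...,1],cv2.INTER_CUBIC)
    B=r[...,2]; ref=np.median(B[40:170,30:60]); 
    for d,y in((14,-63),(18,-23),(22,19),(26,63)):
        w=np.clip((ref*.85-B)/ref,0,1)*(np.hypot(g[...,0],g[...,1]-y/1000)<.021)
        m=(w[...,None]*g).sum((0,1))/w.sum(); wc=c+m[0]*xx+m[1]*yx
        bw=w>.2; print(n,d,"local mm",m*1000,"world",wc,"eqdiam",2*np.sqrt(bw.sum()/np.pi))
# shank width in scene
im=ims["scene"]; a=np.array([.5257,-.2225])
K,D,R,t=cam("scene"); o=-R.T@t; v=o[:2]-a; v/=np.linalg.norm(v); s=np.array([-v[1],v[0]])
for z in (.008,.012,.016,.020,.030,.034,.045,.055,.065):
    off=np.arange(-24,24.1,.5)/1000
    L=np.column_stack([a+off[:,None]*s,np.full(len(off),z)])
    uv=proj("scene",L).astype(np.float32)
    p=cv2.remap(im.astype(np.float32),uv[:,0],uv[:,1],cv2.INTER_LINEAR).reshape(-1,3)
    gr=(p[:,1]-(p[:,0]+p[:,2])/2)/p[:,1]; f=gr/np.percentile(gr,90)
    ins=off[f<.5]*1000; print(z,"width",len(ins)*.5,ins.min() if len(ins) else 0,ins.max() if len(ins) else 0, "area",round(np.clip(1-f,0,1).sum()*.5,1))
for n in ims: print(n,atz(n,[393.5,198.25] if n=="top" else [253.85,153.8],.076))
E
```

```text
scene 14 local mm [ -0.55433885 -63.69903188] world [ 0.60289153 -0.07136918] eqdiam 14.494292838262302
scene 18 local mm [ -0.0667782 -22.9495184] world [ 0.60776304 -0.03090896] eqdiam 18.712051592547777
scene 22 local mm [ 0.25965255 19.40335554] world [0.61264696 0.01116264] eqdiam 22.65205369339104
scene 26 local mm [ 0.58283851 63.48374085] world [0.61771362 0.05495207] eqdiam 26.558891313141824
top 14 local mm [  0.41460743 -63.53278789] world [ 0.60387275 -0.07130821] eqdiam 13.446189622059965
top 18 local mm [  0.30206929 -23.60177114] world [ 0.60805953 -0.03159713] eqdiam 17.55346033766304
top 22 local mm [ 0.34768255 18.29002552] world [0.61261463 0.01004631] eqdiam 21.049640414216977
top 26 local mm [ 0.32925362 62.37620992] world [0.61734228 0.05387827] eqdiam 25.30690599424961
0.008 width 20.5 -9.5 10.5 area 21.2
0.012 width 21.0 -10.0 10.5 area 21.8
0.016 width 20.5 -9.5 10.5 area 21.4
0.02 width 21.0 -10.0 10.5 area 21.6
0.03 width 29.5 -14.5 14.5 area 29.4
0.034 width 29.5 -14.0 15.0 area 29.9
0.045 width 28.0 -13.0 14.5 area 28.4
0.055 width 25.0 -11.5 13.0 area 25.4
0.065 width 25.0 -11.5 13.0 area 25.4
scene [ 0.52642834 -0.22143645  0.076     ]
top [ 0.5252609  -0.22311283  0.076     ]
```

Shank measures about 21 mm where the 26 mm grip reads 25, so it is the 22 mm adapter and goes in hole22, seen at about (0.6126, 0.0107). Moving over.

```bash
python3 -m jog '[-1,-35,0,28,0,-1,-35,0,28,0,-1,-35,0,28,0,-1,-35,0,28,0,-1,-35,0,28,0,-1,-35,0,28,0,-1,-35,0,28,0,-1,-35,0,28,0,-1,-35,0,28,0,-1,-35,0,28,0,-1,-35,0,28,0,-1,-35,0,28,0]' 20
cat >> h.py <<'E'
def delta(target):
    from scipy.spatial.transform import Rotation as Ro
    s=telemetry.sense(); R=Ro.from_euler("xyz",s["ee_rot"]).as_matrix()
    print("t",round(s["clock"],2),"pos",s["position"].round(4),"rot",s["ee_rot"].round(3),"F",s["force"].round(1),"T",s["torque"].round(2),"gap",round(s["finger_gap"],4))
    print("tool mm",(R.T@(np.array(target)-s["position"])*1000).round(2))
E
python3 -c "
from h import *
delta([.5257,-.2222,.11])"
```

```text
clock: 2.7
position: [0.508, 0.193, 0.2276]
ee_rot: [-1.576, 0.003, 2.861]
force: [0.2, 1.9, -0.4]
finger_gap: 0.0877
t 2.7 pos [0.508  0.193  0.2276] rot [-1.576  0.003  2.861] F [ 0.2  1.9 -0.4] T [ 0.11 -0.1   0.03] gap 0.0877
tool mm [-131.67  116.16  394.6 ]
```

```bash
python3 -m jog '[-1,-13,5,40,0,-1,-13,5,40,0,-1,-13,5,40,0,-1,-13,5,40,0,-1,-13,5,40,0,-1,-13,5,40,0,-1,-13,5,40,0,-1,-13,5,40,0,-1,-13,10,40,0,-1,-13,30,32,0,-1,0,20,0,0,-1,0,0,0,0]'
python3 -c "
from h import *
delta([.5257,-.2222,.041])"
```

```text
clock: 3.9
position: [0.5276, -0.2415, 0.1257]
ee_rot: [-1.578, 0.012, 2.855]
force: [-0.5, 0.1, 0.1]
finger_gap: 0.0879
t 3.9 pos [ 0.5276 -0.2415  0.1257] rot [-1.578  0.012  2.855] F [-0.5  0.1  0.1] T [ 0.04  0.13 -0.02] gap 0.0879
tool mm [  8.27  84.77 -17.39]
```

```bash
python3 -m jog '[-1,8,0,-17,0,-1,0,0,0,0,-1,0,20,0,0]'
python3 -c "
from h import *
delta([.5257,-.2222,.041])"
```

```text
clock: 4.2
position: [0.5275, -0.2229, 0.1098]
ee_rot: [-1.578, 0.017, 2.857]
force: [0.6, -0.4, -0.8]
finger_gap: 0.0879
t 4.2 pos [ 0.5275 -0.2229  0.1098] rot [-1.578  0.017  2.857] F [ 0.6 -0.4 -0.8] T [-0.05 -0.05 -0.01] gap 0.0879
tool mm [ 3.16 68.8   0.33]
```

```bash
python3 -m jog '[-1,3,17,0,0,-1,0,17,0,0,-1,0,17,0,0,-1,0,17,0,0,-1,0,0,0,0]'
python3 -c "
from h import *
delta([.5257,-.2222,.041])"
```

```text
clock: 4.7
position: [0.5299, -0.2198, 0.0448]
ee_rot: [-1.578, 0.024, 2.864]
force: [0.4, 0.4, 0.6]
finger_gap: 0.0878
t 4.7 pos [ 0.5299 -0.2198  0.0448] rot [-1.578  0.024  2.864] F [0.4 0.4 0.6] T [-0.    0.12 -0.01] gap 0.0878
tool mm [3.46 3.67 3.53]
```

```bash
python3 -m jog '[-1,4,0,3,0,-1,0,3,0,0,-1,0,0,0,0]'
python3 -c "
from h import *
delta([.5257,-.2222,.041])"
python3 -m jog '[-1,0,0,0,0,-1,0,0,0,0,-1,0,0,0,0]'
```

```text
clock: 5.0
position: [0.5273, -0.2215, 0.045]
ee_rot: [-1.578, 0.029, 2.866]
force: [-0.5, 0.2, 0.1]
finger_gap: 0.0876
t 5.0 pos [ 0.5273 -0.2215  0.045 ] rot [-1.578  0.029  2.866] F [-0.5  0.2  0.1] T [-0.    0.12 -0.04] gap 0.0876
tool mm [1.43 3.96 1.18]
clock: 5.3
position: [0.5283, -0.2216, 0.0468]
ee_rot: [-1.579, 0.032, 2.866]
force: [0.4, -0.0, 0.5]
finger_gap: 0.0875
```

```bash
python3 -c "
from h import *
print(telemetry.sense()['joint_pos'].round(5))"
python3 -m jog '[0.2,2.6,7,1.3,0,0.6,0.3,0.6,0,0,0.6,0.3,0.6,0,0,0.6,0.3,0.6,0,0]' 25
python3 -c "
from h import *
delta([.5257,-.2222,.041]);print(telemetry.sense()['joint_pos'].round(5))"
```

```text
[-0.05656  0.3568  -0.45902 -0.0015  -0.72224  1.35349]
clock: 5.7
position: [0.5244, -0.222, 0.0371]
ee_rot: [-1.579, 0.031, 2.866]
force: [-0.4, -1.5, 0.5]
finger_gap: 0.0614
t 5.7 pos [ 0.5244 -0.222   0.0371] rot [-1.579  0.031  2.866] F [-0.4 -1.5  0.5] T [0.01 0.12 0.01] gap 0.0614
tool mm [-1.42 -3.88 -0.24]
[-0.05776  0.36575 -0.4751  -0.00162 -0.69751  1.35463]
```

```bash
python3 -m jog '[0.6,-1.4,-2.5,0,0,0.8,0,0,0,0,0.8,0,0,0,0,0.8,0,0,0,0,0.8,0,0,0,0,0.8,0,0,0,0]' 25
python3 -c "
from h import *
delta([.5257,-.2222,.041]);print(telemetry.sense()['joint_pos'].round(5))"
```

```text
clock: 6.3
position: [0.5259, -0.2226, 0.0399]
ee_rot: [-1.579, 0.031, 2.866]
force: [-1.1, 0.8, -0.1]
finger_gap: 0.0254
t 6.3 pos [ 0.5259 -0.2226  0.0399] rot [-1.579  0.031  2.866] F [-1.1  0.8 -0.1] T [-0.03  0.07  0.04] gap 0.0254
tool mm [ 0.26 -1.11 -0.3 ]
[-0.05846  0.36394 -0.46918 -0.00143 -0.70523  1.35524]
```

```bash
python3 -m jog '[0.8,0,-10,0,0,0.8,0,-25,0,0,0.8,0,-30,0,0,0.8,0,-20,0,0,0.8,0,0,0,0]'
python3 -c "
from h import *
delta([.6126,.0107,.121]);print(telemetry.sense()['joint_pos'].round(5))"
```

```text
clock: 6.8
position: [0.5218, -0.2223, 0.129]
ee_rot: [-1.578, 0.028, 2.866]
force: [0.3, -0.8, -0.1]
finger_gap: 0.0252
t 6.8 pos [ 0.5218 -0.2223  0.129 ] rot [-1.578  0.028  2.866] F [ 0.3 -0.8 -0.1] T [-0.02 -0.04 -0.02] gap 0.0252
tool mm [ -23.8    10.47 -248.85]
[-5.85400e-02  2.50990e-01 -3.82660e-01 -1.33000e-03 -9.07920e-01
  1.35492e+00]
```

```bash
python3 -m jog '[0.8,-3,1,-31,0,0.8,-3,1,-31,0,0.8,-3,1,-31,0,0.8,-3,1,-31,0,0.8,-3,1,-31,0,0.8,-3,1,-31,0,0.8,-3,1,-31,0,0.8,-3,3,-31,0,0.8,0,3,0,0,0.8,0,0,0,0]'
python3 -c "
from h import *
delta([.6126,.0107,.091])
im,d=viewer.snapshot('scene');cv2.imwrite('pics/s2.png',cv2.resize(im[150:290,230:400,::-1],None,fx=4,fy=4,interpolation=cv2.INTER_CUBIC))"
```

```text
clock: 7.8
position: [0.6129, 0.0187, 0.1168]
ee_rot: [-1.578, 0.025, 2.863]
force: [-0.6, 0.1, -0.4]
finger_gap: 0.0252
t 7.8 pos [0.6129 0.0187 0.1168] rot [-1.578  0.025  2.863] F [-0.6  0.1 -0.4] T [-0.1   0.12 -0.  ] gap 0.0252
tool mm [-1.3  25.79  7.94]
```

View pics/s2.png

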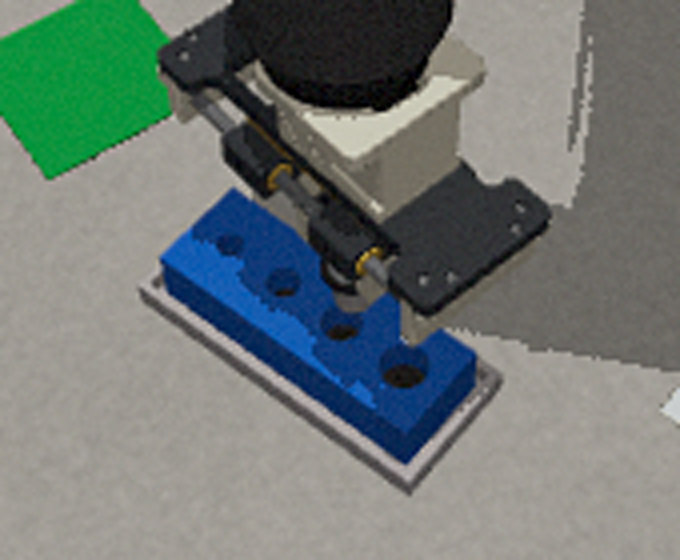

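The picture shows the adapter upright in the jaws, with its shank at crop (350,290) just above the third hole, hole22, at crop (342,325). I'll align and come down close.

```bash
python3 -m jog '[0.8,-1.5,15,8.4,0,0.8,0,12,0,0,0.8,0,0,0,0]'
python3 -c "
from h import *
delta([.6126,.0103,.083])"
```

```text
clock: 8.15
position: [0.6122, 0.0081, 0.0896]
ee_rot: [-1.578, 0.026, 2.86]
force: [-0.1, 0.1, -1.4]
finger_gap: 0.0257
t 8.15 pos [0.6122 0.0081 0.0896] rot [-1.578  0.026  2.86 ] F [-0.1  0.1 -1.4] T [-0.01  0.14 -0.03] gap 0.0257
tool mm [ 0.41  6.58 -2.2 ]
```

```bash
python3 -m jog '[0.8,0.4,3,-1.9,0,0.8,0,2,0,0,0.8,0,0,0,0]'
python3 -c "
from h import *
delta([.6126,.0103,.080])"
```

```text
clock: 8.45
position: [0.6127, 0.0094, 0.085]
ee_rot: [-1.578, 0.026, 2.859]
force: [-0.7, -0.2, -2.1]
finger_gap: 0.0255
t 8.45 pos [0.6127 0.0094 0.085 ] rot [-1.578  0.026  2.859] F [-0.7 -0.2 -2.1] T [-0.07  0.13  0.02] gap 0.0255
tool mm [ 0.47  4.99 -0.82]
```

```bash
python3 -m jog '[0.8,0.3,1.5,-0.8,0,0.8,0,1.5,0,0,0.8,0,1,0,0]'
python3 -c "
from h import *
delta([.6126,.0103,.080])"
python3 -m jog '[0.8,0,1.5,0,0,0.8,0,1.5,0,0]'
python3 -c "
from h import *
delta([.6126,.0103,.080])"
```

```text
clock: 8.75
position: [0.6134, 0.0107, 0.0818]
ee_rot: [-1.579, 0.028, 2.859]
force: [-0.0, -0.2, -1.4]
finger_gap: 0.0257
t 8.75 pos [0.6134 0.0107 0.0818] rot [-1.579  0.028  2.859] F [-0.  -0.2 -1.4] T [0.02 0.16 0.01] gap 0.0257
tool mm [0.69 1.73 0.58]
clock: 8.95
position: [0.6142, 0.0107, 0.0802]
ee_rot: [-1.579, 0.029, 2.86]
force: [-4.9, -1.0, 14.2]
finger_gap: 0.0258
t 8.95 pos [0.6142 0.0107 0.0802] rot [-1.579  0.029  2.86 ] F [-4.9 -1.  14.2] T [-0.24  1.94  0.04] gap 0.0258
tool mm [1.4  0.1  0.79]
```

```bash
python3 -m jog '[0.8,0.5,-1.2,0,0,0.8,1.5,0,0.7,0,0.8,0.3,0.8,0,0]'
python3 -c "
from h import *
delta([.6126,.0103,.080])"
python3 -m jog '[0.8,0.3,0.8,0,0]'
python3 -m jog '[0.8,0.3,0.8,0,0]'
python3 -c "
from h import *
delta([.6126,.0103,.080])"
```

```text
clock: 9.25
position: [0.6118, 0.0107, 0.0809]
ee_rot: [-1.58, 0.03, 2.86]
force: [-0.1, 0.2, -1.2]
finger_gap: 0.0255
t 9.25 pos [0.6118 0.0107 0.0809] rot [-1.58  0.03  2.86] F [-0.1  0.2 -1.2] T [-0.03  0.15 -0.06] gap 0.0255
tool mm [-0.84  0.91  0.19]
clock: 9.35
position: [0.6119, 0.0107, 0.0804]
ee_rot: [-1.58, 0.031, 2.861]
force: [-0.6, -0.7, 6.1]
finger_gap: 0.0252
clock: 9.45
position: [0.6121, 0.0107, 0.0803]
ee_rot: [-1.58, 0.032, 2.861]
force: [-1.6, -0.0, 8.0]
finger_gap: 0.0258
t 9.45 pos [0.6121 0.0107 0.0803] rot [-1.58   0.032  2.861] F [-1.6 -0.   8. ] T [-0.19  0.98 -0.01] gap 0.0258
tool mm [-0.57  0.33  0.3 ]
```

```bash
for i in 1; do python3 -m jog '[0.8,0,0.4,1.1,0]' | sed -n 2,4p; python3 -m jog '[0.8,-1,0.5,0,0]'| sed -n 2,4p; python3 -m jog '[0.8,0,0.5,-1.1,0]'| sed -n 2,4p; python3 -m jog '[0.8,0,0.5,-1.1,0]'| sed -n 2,4p; done
```

```text
position: [0.6122, 0.01, 0.0804]
ee_rot: [-1.581, 0.033, 2.861]
force: [-0.6, 0.9, 1.2]
position: [0.6131, 0.0098, 0.0799]
ee_rot: [-1.581, 0.033, 2.861]
force: [0.5, 0.1, -2.0]
position: [0.613, 0.0103, 0.0791]
ee_rot: [-1.58, 0.032, 2.861]
force: [-0.3, -5.9, 1.1]
position: [0.6128, 0.0104, 0.0784]
ee_rot: [-1.578, 0.031, 2.861]
force: [-0.8, -7.3, 2.4]
```

It's dropping in: z is below the contact level and there is a side-wall force. I'll relieve the side load and push down gently.

```bash
python3 -m jog '[0.8,0.1,1,0.5,0]' | sed -n 2,4p; python3 -m jog '[0.8,0.1,1.5,0,0]'| sed -n 2,4p; python3 -m jog '[0.8,0.1,1.5,0,0]'| sed -n 2,4p
```

```text
position: [0.6126, 0.0098, 0.0771]
ee_rot: [-1.577, 0.031, 2.861]
force: [0.5, -0.9, -1.8]
position: [0.6125, 0.01, 0.0753]
ee_rot: [-1.578, 0.031, 2.861]
force: [1.0, -0.7, -1.2]
position: [0.6125, 0.01, 0.0735]
ee_rot: [-1.578, 0.031, 2.861]
force: [0.3, -2.1, 0.3]
```

```bash
python3 -m jog '[0.8,0.1,2,0.1,0,0.8,0.1,2,0.1,0]' | sed -n 2,4p; python3 -m jog '[0.8,0.1,2,0,0,0.8,0.1,2,0,0]'| sed -n 2,4p; python3 -m jog '[0.8,0.1,1.5,0,0]'| sed -n 2,4p
```

```text
position: [0.6125, 0.01, 0.0691]
ee_rot: [-1.578, 0.031, 2.861]
force: [-0.2, -1.4, -0.4]
position: [0.6125, 0.01, 0.0646]
ee_rot: [-1.578, 0.031, 2.861]
force: [-0.5, -2.1, 0.7]
position: [0.6125, 0.01, 0.0629]
ee_rot: [-1.578, 0.031, 2.861]
force: [0.2, -1.8, -0.1]
```

```bash
for i in 1; do python3 -m jog '[0.8,0,1.5,0.1,0]' | sed -n 2,5p; python3 -m jog '[0.8,0,1.2,0,0]'| sed -n 2,4p; python3 -m jog '[0.8,0,1.2,0,0]'| sed -n 2,4p;python3 -m jog '[0.8,0,1.2,0,0]'| sed -n 2,4p; done
```

```text
position: [0.6125, 0.01, 0.0613]
ee_rot: [-1.578, 0.031, 2.861]
force: [-0.1, -1.1, -0.4]
finger_gap: 0.0255
position: [0.6125, 0.01, 0.0599]
ee_rot: [-1.578, 0.031, 2.861]
force: [-0.0, -1.6, -0.8]
position: [0.6127, 0.01, 0.0591]
ee_rot: [-1.578, 0.031, 2.861]
force: [-2.6, -1.5, 5.6]
position: [0.6127, 0.0099, 0.0583]
ee_rot: [-1.578, 0.031, 2.861]
force: [-2.0, -1.2, 6.1]
```

```bash
python3 -m jog '[0.8,0,1.2,0,0,0.8,0,1.2,0,0,0.8,0,1.2,0,0]' | sed -n 2,5p; python3 -m jog '[0.8,0,1.2,0,0]'| sed -n 2,4p; python3 -m jog '[0.8,0,1.2,0,0]'| sed -n 2,4p;python3 -m jog '[0.8,0,1,0,0]'| sed -n 2,4p
```

```text
position: [0.6127, 0.01, 0.0562]
ee_rot: [-1.578, 0.032, 2.862]
force: [-2.3, -0.5, 5.1]
finger_gap: 0.0253
position: [0.6127, 0.01, 0.0555]
ee_rot: [-1.578, 0.032, 2.862]
force: [-1.9, -1.4, 6.3]
position: [0.6127, 0.01, 0.0549]
ee_rot: [-1.578, 0.032, 2.862]
force: [-2.2, -1.0, 5.4]
position: [0.6127, 0.01, 0.0544]
ee_rot: [-1.578, 0.032, 2.862]
force: [-2.4, -1.4, 5.4]
```

```bash
python3 -m jog '[0.8,0,1.2,0,0]' | sed -n 2,5p; python3 -m jog '[0.8,0,1.2,0,0]'| sed -n 2,4p; python3 -m jog '[0.8,0,1.2,0,0]'| sed -n 2,4p;python3 -m jog '[0.8,0,1,0,0]'| sed -n 2,4p
```

```text
position: [0.6127, 0.01, 0.0538]
ee_rot: [-1.578, 0.033, 2.862]
force: [-1.7, -0.9, 5.6]
finger_gap: 0.0255
position: [0.6127, 0.01, 0.0532]
ee_rot: [-1.578, 0.033, 2.863]
force: [-1.9, -0.5, 6.4]
position: [0.6128, 0.01, 0.0527]
ee_rot: [-1.578, 0.033, 2.863]
force: [-5.1, -0.3, 12.8]
position: [0.6127, 0.01, 0.0527]
ee_rot: [-1.578, 0.033, 2.863]
force: [-3.9, -1.4, 11.3]
```

The force jumped at z ≈ 0.0527, so the collar is on the blue top. One firmer press, still under 20 N, then a picture.

```bash
python3 -m jog '[0.8,0.2,1.4,0,0]' | sed -n 2,5p; python3 -m jog '[0.8,0.2,1.4,0,0]'| sed -n 2,4p
python3 -c "
from h import *
im,d=viewer.snapshot('scene');cv2.imwrite('pics/s3.png',cv2.resize(im[180:280,260:360,::-1],None,fx=6,fy=6,interpolation=cv2.INTER_CUBIC))"
```

```text
position: [0.6127, 0.01, 0.0527]
ee_rot: [-1.578, 0.034, 2.864]
force: [-4.8, -0.6, 14.5]
finger_gap: 0.0255
position: [0.6127, 0.01, 0.0527]
ee_rot: [-1.578, 0.035, 2.864]
force: [-4.1, -1.2, 13.3]
```

View pics/s3.png

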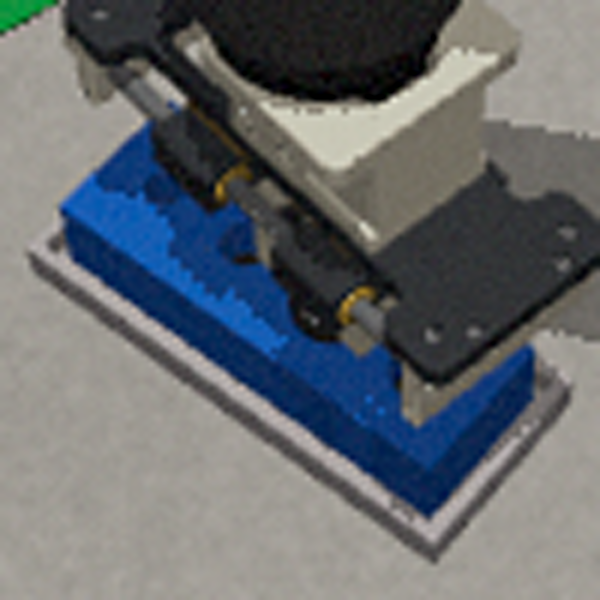

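The picture shows the collar sitting on the blue top at hole22, crop (315,320), with no shank visible. I'll unload and let go.

```bash
python3 -m jog '[0.8,0,0,0,0,0.4,0,0,0,0,0.2,0,0,0,0,0.2,0,0,0,0,0.2,0,0,0,0]'; python3 -m jog '[0,0,-10,0,0,0,0,-25,0,0,0,0,-35,0,0,0,-20,-40,-20,0,0,-40,-30,-20,0,0,-50,0,-30,0,0,-50,0,-30,0,0,0,0,0,0]'
python3 - <<'E'
from h import *
for n in("scene","top"):
    im,d=viewer.snapshot(n); W=cloud(n,d)
    if n=="scene": cv2.imwrite("pics/s4.png",im[:,:,::-1])
    a=(np.hypot(W[...,0]-.6127,W[...,1]-.010)<.03)&(W[...,2]>.06)&(W[...,2]<.13)
    print(n,a.sum(),np.percentile(W[a][:,2],[10,50,90]), W[a&(W[...,2]>.083)].mean(0))
    c=proj(n,[[.6127,.010,.06]])[0].astype(int)
    cv2.imwrite(f"pics/c_{n}.png",cv2.resize(im[c[1]-30:c[1]+30,c[0]-30:c[0]+30,::-1],(390,390),interpolation=cv2.INTER_CUBIC))
cv2.imwrite("pics/s5.png",np.hstack([cv2.imread("pics/c_scene.png"),cv2.imread("pics/c_top.png")]))
E
```

```text
clock: 12.8
position: [0.6129, 0.0108, 0.0528]
ee_rot: [-1.579, 0.036, 2.864]
force: [-0.1, -0.0, 0.1]
finger_gap: 0.0348
clock: 13.6
position: [0.7713, 0.0588, 0.2066]
ee_rot: [-1.581, 0.038, 2.864]
force: [-1.1, 0.5, -0.4]
finger_gap: 0.0438
scene 89 [0.06576761 0.08290272 0.08943745] [0.61467829 0.01893876 0.08783454]
top 83 [0.08311471 0.0882254  0.09149364] [0.61195806 0.01141092 0.0885388 ]
```

View pics/s5.png

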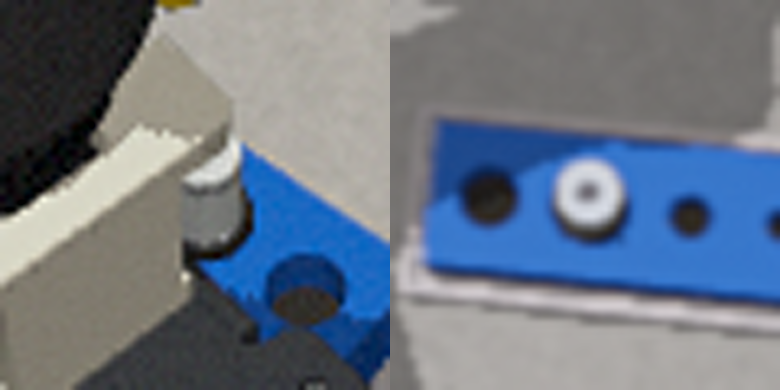

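```bash
python3 -c "
from rig import ctrl
print(ctrl.finish_job())"
```

```text
the job is handed in; nothing more can be done
None
```

The adapter on the mat is now in hole22, pressed down and released, and the job is handed in at about 13.8 s. It is the 22 mm one: its shank measured about 21 mm in the image, where its 26 mm grip read 25 mm.

- **Finding the hole:** I touched the blue top lightly and felt sideways until the shank dropped in at about (0.6126, 0.010). While searching, contact force peaked at about 14 N.
- **Pressing down:** the rubber plug gave way at about 5–6 N. The collar then stopped on the blue top, and I pressed it to at most 14.5 N, counting only the vertical force read at the end of each move. Total readings, including sideways force, were about 15 N.
- **Final check:** the top camera puts the adapter's top at 88.5 mm; flush would be 89 mm. It stands upright in the third hole, with the gripper clear and the force reading near zero.
- **Weaker checks:** the arm partly blocked the scene camera in the last view, so that camera's position reading is not usable. The arm ended tilted about 2° from drift between moves, which did not hinder the fit. I planned the moves to stay clear of the tray adapters, bottle, beaker and yellow look-alikes, but did not check them again in a last picture.

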